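# Clip in a standard vial and tug-test it

### The job

Take the orange-capped standard vial from the rack and press it straight down into the spring-clip holder, gently (never over 30 N), until it is fully home and both yellow teeth have snapped over its collar. Then tug it straight up with a steady 12 N or so for at least half a second to confirm that it is retained (under 8 N proves nothing, over 18 N damages the clip), and let go, leaving it clipped in the holder. Leave everything else alone.

Things in the scene. Friction and masses are not known exactly. Their poses are not given: they have to be found in the camera images.
- vial_center (a point): Sealed glass standard vial, upright and round: body 26 mm dia; white collar 35 mm dia from 14 to 19 mm above the foot; ribbed orange cap 30 mm dia from 58 to 80 mm above the foot; 80 mm tall, about 80 g. The point is its centre, 40 mm above the foot (the cap's middle is 29 mm higher: grip it there, so that the fingers clear the holder); z is its axis, pointing up.
- rack: White foam rack, fixed, 72 x 212 x 22 mm; three pockets 31 mm square in a row along its y axis, 62 mm apart, the middle one at its centre; the three vials stand in them in any order, foot 10 mm above its origin. Origin: centre of its underside, 0 to 6 mm above the table (dark foot under it). To grip a vial, close the fingers along the rack's x axis, across the row: its neighbours are then clear.
- holder: Blue spring-clip holder, fixed; base plate 120 x 120 x 9 mm. Origin: centre of its underside, 0 to 8 mm above the table (levelling feet). On its x sides two blue guides with flared lips (38 mm apart, 47 mm across the lips at their tops, 47 mm above its origin). On its y sides the two yellow sprung teeth, with dark towers behind them. Nothing of it stands over 55 mm.
- seat (a point): Centre of the holder's round rubber seat, 12 mm above the holder's origin; z up. A vial that is home stands here, its centre 40 mm above the seat. Pushing the collar past the teeth (from about 19 mm down to 2 mm above home) takes a push that grows to some 5 to 10 N; then it slides down easily onto the seat, a stiff rubber pad (8 N/mm, 3 mm at most).
- clip: Both yellow teeth and their dark towers; origin at the holder's origin. Their ramps, 43 mm apart at the top (36 to 39 mm above the seat), narrow to 29 mm and guide the collar in. Their flat undersides are 21 to 24 mm above the seat (adjustable, differs each time): a clipped vial rises 2 to 5 mm before its collar bears on them; they do not let go but rise stiffly on their leaf spring (20 N/mm). The tug is the vial's force on the clip.
- tooth_left (a joint): How far the tooth on the holder's +y side is pushed outward by the collar, m: 0 closed, 0.003 as the collar passes (spring, 1.6 N at 0 and 550 N/m).
- tooth_right (a joint): The same for the tooth on the -y side.
- vial_b_center (a point): Not to be disturbed. Sealed glass standard vial, upright and round: body 26 mm dia; white collar 35 mm dia from 14 to 19 mm above the foot; ribbed black cap 30 mm dia from 58 to 80 mm above the foot; 80 mm tall, about 80 g. The point is its centre, 40 mm above the foot (the cap's middle is 29 mm higher: grip it there, so that the fingers clear the holder); z is its axis, pointing up.
- vial_c_center (a point): Not to be disturbed. Like the other black-capped vial.
- reagent: Bystander, not to be disturbed: amber bottle with blue cap, 54 dia x 120 mm; origin: its underside.
- beaker: Bystander, not to be disturbed: empty glass beaker, 68 dia x 85 mm; origin: its underside.
- marker: Bystander, not to be disturbed: marker pen, 130 x 14 x 14 mm; origin: its underside.
- dish: Bystander, not to be disturbed: white shallow dish, 90 dia x 16 mm; origin: its underside.
- jar: Bystander, not to be disturbed: clear jar with white lid, 52 dia x 70 mm; origin: its underside.
- vial: The same orange-capped vial as a whole; origin: the centre of its foot.
Mind the look-alikes: they are no part of the job. Leave any red look-alike of the vial alone.

How it is judged:
On the way, in this order (a step that is already met when the one before it is completed fails the run):
1. the vial is pressed home: its foot within 2 mm or so of the seat, upright, both teeth closed over its collar (horizontal distance between vial_center and seat below 0.005 m and angle between vial_center's own z axis and vertical below 0.1 rad and value of joint each of tooth_left, tooth_right below 0.0015 m and z of vial_center in the frame of seat between 0.036 and 0.0425 m and contact force between vial and clip below 5 N), for 0.1 s.
2. the clipped vial is tugged up against the teeth with 8 to 18 N for half a second, and stays clipped (horizontal distance between vial_center and seat below 0.005 m and angle between vial_center's own z axis and vertical below 0.1 rad and value of joint each of tooth_left, tooth_right below 0.0015 m and z of vial_center in the frame of seat between 0.036 and 0.048 m and contact force between vial and clip above 8 N and contact force between the fingers and vial above 1 N), for 0.5 s.
At the end, for the whole second after the job is handed in: The vial stands clipped in the holder: within 5 mm of the seat's centre, its foot no more than 2.5 mm above the seat, upright within 0.1 rad, both teeth closed (under 1.5 mm), released and at rest, after a tug of 8 to 18 N held for half a second (horizontal distance between vial_center and seat below 0.005 m and angle between vial_center's own z axis and vertical below 0.1 rad and value of joint each of tooth_left, tooth_right below 0.0015 m and z of vial_center in the frame of seat between 0.036 and 0.0425 m and contact force between the fingers and vial below 0.1 N and linear speed of vial below 0.02 m/s); the robot touches nothing.
It fails at once if the clipped vial is tugged with more than 18 N (contact force between vial and clip above 18 N and z of vial_center in the frame of seat below 0.05 m and value of joint each of tooth_left, tooth_right below 0.0015 m).
It fails at once if the vial is rammed into the holder with more than 30 N (contact force between vial and holder above 30 N).
It fails at once if a neighbouring vial is moved by more than 20 mm (distance of any of vial_b_center, vial_c_center from where it was at the start of the episode above 0.02 m).
It fails at once if another bystander is moved by more than 30 mm (distance of any of reagent, beaker, marker, dish, jar from where it was at the start of the episode above 0.03 m).
It also fails if it takes over 51 s, if anything falls off the work surface, if the arm or the gripper's body presses on something with over 40 N, if the wrist force passes 120 N, or if a joint passes its speed limit or range.

### The arm

A 7-joint arm with a two-finger parallel gripper is mounted at the origin on the work surface. World frame = base frame: x ahead of the robot, y to its left, z up, the work surface at z = 0. Lengths are in m, angles in rad, forces in N, time in s.
With the tool pointing down it reaches from about 0.425 to 0.925 m from the base axis. Payload 6.8 kg.
Tool frame: the origin (TCP) lies on the mounting face of the last link; the fingertips stand 173 mm ahead of it and the grasp point (between the pads) lies 155 mm ahead of it; y points along the fingers, x is the direction in which the jaws open and shut, and the axes are right-handed (so a half turn about y gives the same grasp; the last joint's range is limited). The gripper opens to 85 mm and grips with 20 to 120 N. Pads are 22 mm wide; open, the fingers measure 114 mm over their backs; the gripper's body (76 mm by 85 mm) begins 54 mm behind the grasp point. The pads swing forward as they close: fully open they stand 13 mm farther back than shut.
Start: joints at [-1.362, 0.477, 0.022, 1.555, -0.011, 1.109, -0.083], TCP at [0.21, 0.641, 0.405] pointing down, gripper open.
Joint ranges: [-2.96, 2.96], [-0.34, 2.1], [-1.41, 1.46], [0.24, 2.44], [-1.37, 4.51], [0.17, 1.92], [-2.96, 2.96]. Speed limits (rad/s): [2.39, 2.39, 3.14, 3.14, 3.14, 3.14, 3.14].

### API

Orientations are given as a rotation vector (axis times angle).
In Python, from bench import r gives the robot as it stands.
- The arm moves only by the tool step_arm, never from a script. Its arguments are lists of equal length, an entry for each row: "xyz": the shift along the tool's x, y, z scaled (see below), a list of three; "rotation": the turn, a rotation vector about the tool's x, y, z scaled (see below), a list of three. A call has 1 to 20 rows; each row is the pose to reach, as a shift and turn from the pose measured when the call began, along the tool's axes at that moment; what a row does not reach only later rows make up. The controller multiplies each number of a shift by 30 cm and each number of a turn by 90 degrees. A row lasts 1/8 s, in which the tool goes at most 62.5 mm and 10.7 degrees, less where a joint would pass 70% of its speed; a pose out of reach is approached as far as the arm can. A call with a number of a shift or a turn outside -1 to 1 is refused whole. A call with a gripper value outside its range is refused whole. "grip" is the closure, from 0 (fully open) to 1 (shut), set as the call begins (left out, the last holds). The fingers move at their own pace and stop on an object; "force" is the grip in N (left out, the last holds). Time passes only in rows, so rows that repeat a pose let the fingers close. It gives the time, the measured TCP pose, the force and the opening at its end, in the units of the state.
- r.get_obs(): the state, without advancing time (a new reading comes with each control period).
- r.grab_frame(name): name is "scene" or "top" or "wrist"; returns a dict with "pixels" (400x640x3 uint8, red, green, blue), "fx", "fy", "cx", "cy" (pixels), "position" and "attitude" of the camera in the world; the wrist camera has in their place "mount" (4x4, takes a point from camera to tool coordinates, whose origin is the TCP and whose axes are the tool frame's). Camera axes: x right, y down, z forward; pixel columns grow to the right and rows downward; lengths in m; the calibration is good to about 2 mm. The wrist camera is an equidistant fisheye: a pixel r from the principal point sees the ray r / f radians off the axis. A picture is of the moment at which its call begins: read the wrist's pose just before it. There is no depth.
- r.hand_in(): hands the job in, once; it reports no verdict.
The state is a dict: "clock": time; "joints": joint angles; "qvel": joint speeds; "tau": joint torques, N m; "tcp_pos": TCP position; "orientation": TCP orientation; "contact_force": force on the tool from outside, world axes, zero at the start; "moment": the same for the moment, N m; "grip_width": finger opening in m.
Only numpy, scipy, OpenCV 4.12 (cv2) and the standard library are available. Lean on these libraries where they do the work, as an engineer would, in place of code of your own. Each camera call takes 0.05 s, during which the arm holds its last target.

## Working session

There is one attempt and no reset: what is moved stays moved. The work goes in short steps, Python scripts to look and compute and a tool call to move; the robot and the scene stay as the last step left them, time stands still between calls to the robot, and variables do not carry over. Pictures are saved under pics/ and viewed, and the job is handed in when it is done.

Besides the shell and the picture viewer there is one more tool, called after "Request:" by a JSON object that holds its "api" and its "payload", one argument or row to a line. step_arm: Moves the arm, as the interface text tells. Its arguments: {"type":"object","properties":{"xyz":{"type":"array"},"rotation":{"type":"array"},"grip":{"type":"number"},"force":{"type":"number"}},"required":["xyz","rotation"]}

```bash
ls; mkdir -p pics
python3 - <<'E'
from bench import r
import cv2
print(r.get_obs())
for n in ["scene","top","wrist"]:
    f=r.grab_frame(n)
    cv2.imwrite(f"pics/{n}0.png",f["pixels"][:,:,::-1])
    import pickle; pickle.dump(f,open(f"pics/{n}0.pkl","wb"))
    print({k:v for k,v in f.items() if k!="pixels"})
E
```

```text
pics
{'clock': 0.0, 'joints': array([-1.36209207,  0.4777906 ,  0.02233066,  1.55645526, -0.01149732,
        1.10924532, -0.08309429]), 'qvel': array([-0.00089425,  0.00107416, -0.00052578,  0.00109838,  0.0003647 ,
       -0.00149878, -0.00063151]), 'tau': array([-2.72436409e-04, -5.96436489e+01,  1.60749525e+00, -2.81197160e+01,
        1.23689047e-02,  9.27159155e-03,  1.52260429e-05]), 'tcp_pos': array([0.21018648, 0.64115625, 0.40373   ]), 'orientation': array([-1.34373669, -0.97179884,  0.97404414]), 'contact_force': array([-0.43860958,  0.04390636,  0.01691868]), 'moment': array([ 0.02756782, -0.03903785, -0.05608621]), 'grip_width': 0.08543793075817774}
{'fx': 431.4426640891927, 'fy': 431.4426640891927, 'cx': 314.5155269757421, 'cy': 195.63705243389555, 'position': array([ 1.27993969, -0.14486084,  0.83221551]), 'attitude': array([-1.91967137, -1.6523798 ,  0.63729229])}
{'fx': 379.38560832076655, 'fy': 379.38560832076655, 'cx': 329.66223929565103, 'cy': 198.11844295025634, 'position': array([ 0.5042376 , -0.04153591,  1.24341444]), 'attitude': array([-2.15233573,  2.21417598, -0.1135647 ])}
{'fx': 309.70691628693146, 'fy': 309.70691628693146, 'cx': 316.16601355385427, 'cy': 196.21759007928753, 'mount': array([[ 9.99999839e-01, -5.06215233e-04, -2.58258834e-04,
        -1.60045675e-03],
       [ 9.45813542e-05, -2.99859240e-01,  9.53983452e-01,
         3.05005802e-02],
       [-5.60362253e-04, -9.53983323e-01, -2.99859144e-01,
         7.72764335e-02],
       [ 0.00000000e+00,  0.00000000e+00,  0.00000000e+00,
         1.00000000e+00]])}
```

View pics/scene0.png

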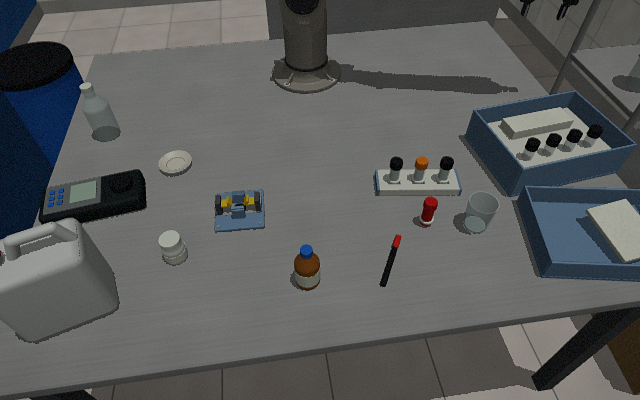

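View pics/top0.png

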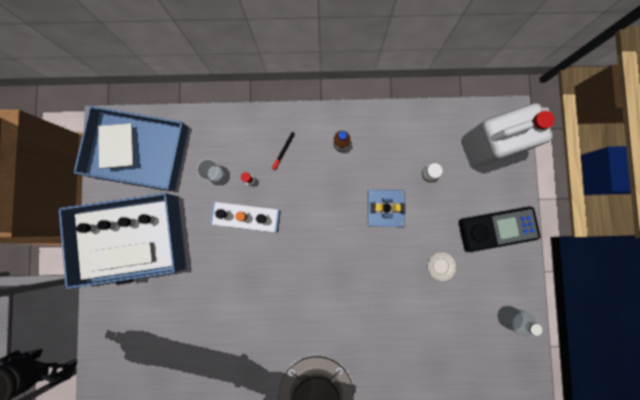

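View pics/wrist0.png

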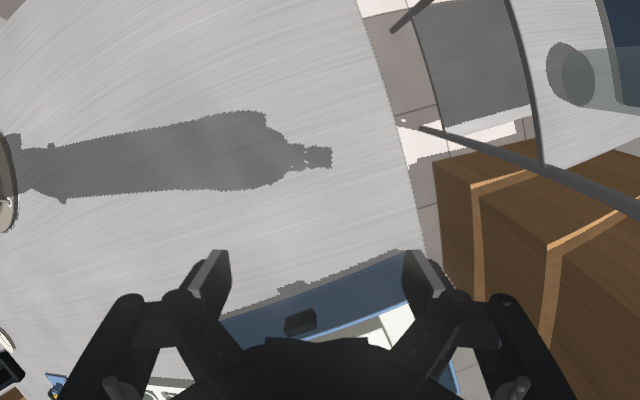

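Run:
```python
from bench import r
from scipy.spatial.transform import Rotation as R
o=r.get_obs();print(R.from_rotvec(o['orientation']).as_matrix())
```

```text
[[ 3.11558099e-01 -3.14234731e-04 -9.50227053e-01]
 [ 9.50226138e-01 -1.32331156e-03  3.11558237e-01]
 [-1.35534887e-03 -9.99999075e-01 -1.13694381e-04]]
```

```bash
cat > h.py <<'E'
import numpy as np,cv2,pickle
from scipy.spatial.transform import Rotation as R
def ray(f,u,v,obs=None):
    x=(u-f['cx'])/f['fx'];y=(v-f['cy'])/f['fy']
    if 'mount' in f:
        t=np.hypot(x,y); s=np.sinc(t/np.pi)
        d=np.array([x*s,y*s,np.cos(t)])
        T=np.eye(4);T[:3,:3]=R.from_rotvec(obs['orientation']).as_matrix();T[:3,3]=obs['tcp_pos'];T=T@f['mount']
        return T[:3,3],T[:3,:3]@d
    d=np.array([x,y,1]);d/=np.linalg.norm(d)
    return np.array(f['position']),R.from_rotvec(f['attitude']).as_matrix()@d
def plane(f,u,v,z,obs=None):
    p,d=ray(f,u,v,obs);return p+d*(z-p[2])/d[2]
def proj(f,P,obs=None):
    P=np.asarray(P,float)
    if 'mount' in f:
        T=np.eye(4);T[:3,:3]=R.from_rotvec(obs['orientation']).as_matrix();T[:3,3]=obs['tcp_pos'];T=T@f['mount']
        c=T[:3,:3].T@(P-T[:3,3]);t=np.arctan2(np.hypot(c[0],c[1]),c[2]);k=t/np.hypot(c[0],c[1])
        return f['cx']+f['fx']*k*c[0],f['cy']+f['fy']*k*c[1]
    c=R.from_rotvec(f['attitude']).as_matrix().T@(P-f['position'])
    return f['cx']+f['fx']*c[0]/c[2],f['cy']+f['fy']*c[1]/c[2]
def near(f1,p1,f2,p2,o1=None,o2=None):
    a,d=ray(f1,*p1,o1);b,e=ray(f2,*p2,o2)
    s=np.linalg.lstsq(np.c_[d,-e],b-a,rcond=None)[0]
    return (a+s[0]*d+b+s[1]*e)/2,np.linalg.norm(a+s[0]*d-b-s[1]*e)
E
python3 - <<'E'
from h import *
t=pickle.load(open('pics/top0.pkl','rb'));s=pickle.load(open('pics/scene0.pkl','rb'))
def blobs(f,lo,hi,mn,n):
    h=cv2.cvtColor(f['pixels'],cv2.COLOR_RGB2HSV);m=cv2.inRange(h,lo,hi)
    k,l,st,c=cv2.connectedComponentsWithStats(m)
    for i in range(1,k):
        if st[i,4]>=mn: print(n,st[i],c[i].round(1))
for n,f in (('top',t),('scene',s)):
    blobs(f,(5,150,120),(18,255,255),8,n+' orange')
    blobs(f,(20,120,100),(35,255,255),8,n+' yellow')
    blobs(f,(100,80,80),(118,255,255),60,n+' blue')
cv2.imwrite('pics/z.png',np.hstack([cv2.resize(t['pixels'][180:250,200:290,::-1],None,fx=4,fy=4,interpolation=2),cv2.resize(t['pixels'][180:250,350:430,::-1],None,fx=4,fy=4,interpolation=2)]))
print(plane(t,241,217,.09),plane(t,387,208,.05))
for a in [(213,204),(280,207),(277,232),(211,226)]:print(plane(t,*a,.022))
for a in [(368,190),(405,190),(405,227),(368,226)]:print(plane(t,*a,.013))
E
```

```text
top orange [236 213   9   7  53] [240.4 216. ]
top yellow [375 204   8   7  53] [378.6 207.1]
top yellow [393 204   8   8  51] [396.5 207.4]
top blue [  74  107  109   83 3782] [141.3 152.1]
top blue [609 147  21  44 716] [618.7 168.1]
top blue [369 191  35  12 355] [386.2 196.3]
top blue [ 59 194 116  95 894] [115.5 254.5]
top blue [369 213  35  13 388] [386.2 219. ]
top blue [520 215  13  12  78] [527.2 219.7]
scene orange [416 156  12   9  75] [421.9 160.1]
scene yellow [244 195  10  10  72] [248.6 199.8]
scene yellow [221 196  11  11  79] [226.  201.7]
scene blue [514  91  62  13  82] [543.4  96.6]
scene blue [474  92 163  78 443] [554.9 136.6]
scene blue [ 44 118  22  34 179] [ 55.4 133.5]
scene blue [ 525  184  115   83 3508] [568.9 231. ]
scene blue [221 191  33   8 148] [237.2 193.7]
scene blue [215 190  50  41 700] [240.6 220.2]
scene blue [300 244  13  14 131] [306.1 250. ]
[0.55633926 0.20926329 0.09      ] [ 0.57350831 -0.24166145  0.05      ]
[0.60372656 0.31336776 0.022     ]
[0.58804438 0.09866345 0.022     ]
[0.50815348 0.10963825 0.022     ]
[0.53335891 0.31986236 0.022     ]
[ 0.63626054 -0.18816841  0.013     ]
[ 0.63294091 -0.30936675  0.013     ]
[ 0.51233591 -0.30374349  0.013     ]
[ 0.51902228 -0.18372092  0.013     ]
```

View pics/z.png

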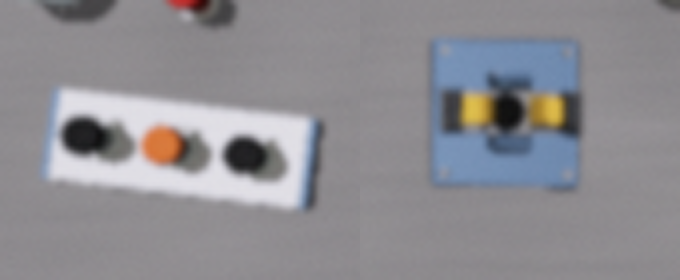

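Request:
{"api": "step_arm", "payload": {
  "xyz": [
    [-0.5,0,-0.77],
    [-0.5,0,-0.77],
    [-0.5,0,-0.77],
    [-0.5,0,-0.77],
    [-0.5,0,-0.77],
    [-0.5,0,-0.77]
  ],
  "rotation": [
    [0,0.44,0],
    [0,0.44,0],
    [0,0.44,0],
    [0,0.44,0],
    [0,0.44,0],
    [0,0.44,0]
  ],
  "grip": 0
}}

```text
clock: 0.9
tcp_pos: [0.3846, 0.4247, 0.4042]
orientation: [-1.528, -0.437, 0.438]
contact_force: [-0.7, 0.8, 0.1]
grip_width: 0.0856
```

```bash
cat >> h.py <<'E'
def go(target,yaw,o):
    # target TCP pos, yaw of tool x (deg), tool y down -> scaled shift and turn
    M=R.from_rotvec(o['orientation']).as_matrix()
    a=np.radians(yaw);x=np.array([np.cos(a),np.sin(a),0]);y=np.array([0,0,-1.]);T=np.c_[x,y,np.cross(x,y)]
    return (M.T@(np.array(target)-o['tcp_pos'])/.3).round(4),(R.from_matrix(M.T@T).as_rotvec()/(np.pi/2)).round(4)
E
python3 - <<'E'
from h import *
from bench import r
o=r.get_obs();print(o['clock'],o['tcp_pos'],o['joints'],R.from_rotvec(o['orientation']).as_matrix()[:,0])
print(go((.557,.208,.40),-7,o))
E
```

```text
0.9 [0.38460567 0.42465144 0.40422927] [-1.13456976  0.3126322   0.2372212   1.81812874 -0.08330855  1.0221786
 -0.30653541] [ 0.84816653  0.52972865 -0.00104301]
(array([ 0.1049,  0.0156, -0.9169]), array([ 1.300e-03,  4.332e-01, -3.000e-04]))
```

Request:
{"api": "step_arm", "payload": {
  "xyz": [
    [0.105,0.015,-0.917],
    [0.105,0.015,-0.917],
    [0.105,0.015,-0.917],
    [0.105,0.015,-0.917],
    [0.105,0.015,-0.917],
    [0.105,0.015,-0.917],
    [0.105,0.015,-0.917]
  ],
  "rotation": [
    [0,0.433,0],
    [0,0.433,0],
    [0,0.433,0],
    [0,0.433,0],
    [0,0.433,0],
    [0,0.433,0],
    [0,0.433,0]
  ]
}}

```text
clock: 1.78
tcp_pos: [0.5562, 0.2104, 0.3997]
orientation: [-1.57, 0.094, -0.093]
contact_force: [-0.4, 0.0, -0.3]
grip_width: 0.0854
```

```bash
cat > look.py <<'E'
import sys
from h import *
from bench import r
n=sys.argv[1]
o=r.get_obs();f=r.grab_frame('wrist')
pickle.dump((f,o),open(f'pics/{n}.pkl','wb'));cv2.imwrite(f'pics/{n}.png',f['pixels'][:,:,::-1])
print(o['clock'],o['tcp_pos'],o['joints'].round(3),R.from_rotvec(o['orientation']).as_matrix().round(4))
h=cv2.cvtColor(f['pixels'],cv2.COLOR_RGB2HSV)
for nm,lo,hi in (('orange',(5,150,100),(18,255,255)),('yellow',(20,120,80),(35,255,255))):
    k,l,st,c=cv2.connectedComponentsWithStats(cv2.inRange(h,lo,hi))
    for i in range(1,k):
        if st[i,4]>60: print(nm,st[i],c[i].round(1))
E
python3 look.py w1
```

```text
1.775 [0.55624469 0.21037707 0.39974644] [-0.825  0.373  0.464  1.784 -0.191  1.031 -0.408] [[ 9.930e-01 -1.000e-03  1.185e-01]
 [-1.185e-01 -1.200e-03  9.930e-01]
 [-9.000e-04 -1.000e+00 -1.300e-03]]
orange [314 164  24  22 263] [327.1 173. ]
```

View pics/w1.png

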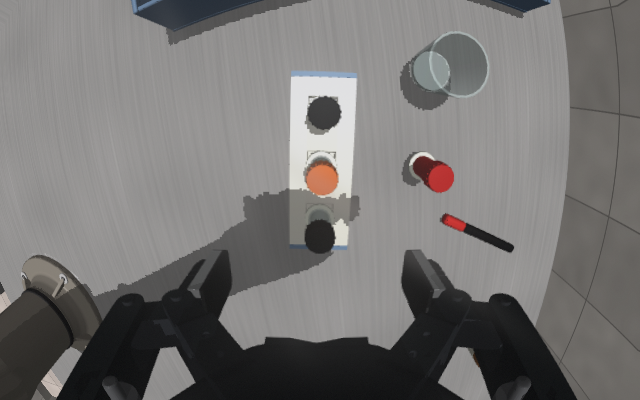

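```bash
cat > cap.py <<'E'
import sys
from h import *
f,o=pickle.load(open(f'pics/{sys.argv[1]}.pkl','rb'))
h=cv2.cvtColor(f['pixels'],cv2.COLOR_RGB2HSV)
m=cv2.inRange(h,(4,110,60),(20,255,255));m=cv2.morphologyEx(m,cv2.MORPH_CLOSE,np.ones((3,3)))
k,l,st,c=cv2.connectedComponentsWithStats(m);i=1+np.argmax(st[1:,4]);print(st[i],c[i])
cn=max(cv2.findContours((l==i).astype(np.uint8),0,1)[0],key=len)
print('encl circle',cv2.minEnclosingCircle(cn))
for z in(.09,.093,.096):
    P=np.array([plane(f,*p,z,o)[:2] for p in cn[:,0]],np.float32)
    print(z,plane(f,*c[i],z,o).round(4),cv2.minEnclosingCircle((P*1e3).reshape(-1,1,2)))
E
python3 cap.py w1
python3 - <<'E'
from h import *
f,o=pickle.load(open('pics/w1.pkl','rb'))
cv2.imwrite('pics/w1z.png',cv2.resize(f['pixels'][60:260,260:460,::-1],None,fx=3,fy=3,interpolation=2))
q=[plane(f,*a,.022+.003,o) for a in((291,76),(356,77),(347,247),(290,245))]
for p in q:print(p.round(4))
print(np.degrees(np.arctan2(*(q[0]-q[3])[:2])),np.degrees(np.arctan2(*(q[1]-q[2])[:2])))
E
```

```text
[306 161  32  34 827] [321.82224909 178.09794438]
encl circle ((321.3387145996094, 177.75807189941406), 16.811553955078125)
0.09 [0.5608 0.2145 0.09  ] ((560.1119384765625, 214.7523956298828), 16.066558837890625)
0.093 [0.5608 0.2153 0.093 ] ((560.156494140625, 215.5090789794922), 15.893866539001465)
0.096 [0.5609 0.216  0.096 ] ((560.2010498046875, 216.26576232910156), 15.721187591552734)
[0.5401 0.3169 0.025 ]
[0.6104 0.3077 0.025 ]
[0.5812 0.1068 0.025 ]
[0.5112 0.1181 0.025 ]
8.272449926153646 8.287635312279132
```

View pics/w1z.png

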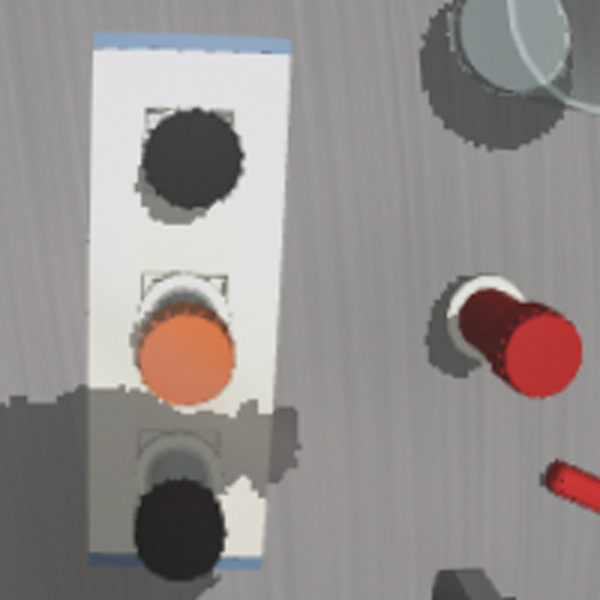

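Run:
```python
from h import *
from bench import r
o=r.get_obs()
print(go((.561,.2135,.30),-8.3,o))
```

```text
(array([0.0153, 0.3327, 0.0123]), array([ 0.0009,  0.017 , -0.0005]))
```

Request:
{"api": "step_arm", "payload": {
  "xyz": [
    [0.0153,0.333,0.0123],
    [0.0153,0.333,0.0123],
    [0.0153,0.333,0.0123],
    [0.0153,0.333,0.0123]
  ],
  "rotation": [
    [0.001,0.017,0],
    [0.001,0.017,0],
    [0.001,0.017,0],
    [0.001,0.017,0]
  ]
}}

```text
clock: 2.33
tcp_pos: [0.5613, 0.2145, 0.3014]
orientation: [-1.566, 0.112, -0.113]
contact_force: [-0.8, -1.1, 0.5]
grip_width: 0.0854
```

```bash
python3 look.py w2; python3 cap.py w2
```

```text
2.325 [0.56127482 0.21454754 0.30137842] [-0.787  0.5    0.424  1.853 -0.269  0.843 -0.373] [[ 9.897e-01  8.000e-04  1.430e-01]
 [-1.430e-01  1.400e-03  9.897e-01]
 [ 6.000e-04 -1.000e+00  1.500e-03]]
orange [ 294  204   47   43 1508] [316.2 225.8]
[ 293  197   48   51 1795] [315.82061281 223.545961  ]
encl circle ((316.40386962890625, 221.52577209472656), 26.266916275024414)
0.09 [0.5604 0.2152 0.09  ] ((560.46875, 215.9371337890625), 17.715150833129883)
0.093 [0.5606 0.2165 0.093 ] ((560.6471557617188, 217.15089416503906), 17.42148780822754)
0.096 [0.5607 0.2177 0.096 ] ((560.8255615234375, 218.3647003173828), 17.12788963317871)
```

View pics/w2.png

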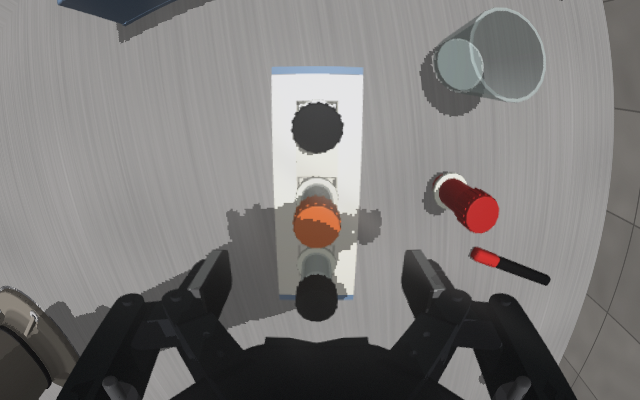

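Run:
```python
from h import *
f1,o1=pickle.load(open('pics/w1.pkl','rb'));f2,o2=pickle.load(open('pics/w2.pkl','rb'))
cv2.imwrite('pics/w2z.png',cv2.resize(f2['pixels'][180:260,270:370,::-1],None,fx=7,fy=7,interpolation=0))
print(near(f1,(322.3,179.3),f2,(316.7,226),o1,o2))
for z in(.09,.093,.096):print(plane(f2,316.7,226,z,o2),plane(f1,322.3,179.3,z,o1))
q=[plane(f2,*a,.025,o2) for a in((272,75),(363,75),(352,300),(279,297))]
print(np.mean(q,0))
t=pickle.load(open('pics/top0.pkl','rb'));print(plane(t,240.4,216,.093))
s=pickle.load(open('pics/scene0.pkl','rb'));print(near(t,(240.4,216),s,(421.9,160.1)))
```

```text
(array([0.56088213, 0.21332625, 0.08977081]), np.float64(0.00045060465807409826))
[0.56068044 0.21349091 0.09      ] [0.56110042 0.21331862 0.09      ]
[0.56085529 0.21474523 0.093     ] [0.56113438 0.21409074 0.093     ]
[0.56103014 0.21599954 0.096     ] [0.56116834 0.21486286 0.096     ]
[0.56019703 0.2105061  0.025     ]
[0.5592759  0.21039235 0.093     ]
(array([0.55996918, 0.21320608, 0.08896716]), np.float64(0.0038922863686619755))
```

View pics/w2z.png

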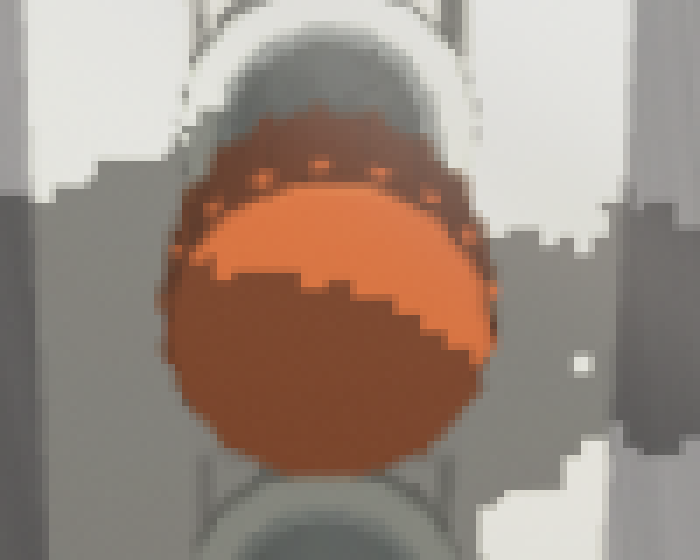

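Run:
```python
from h import *
from bench import r
o=r.get_obs()
print(go((.5608,.213,.234),-8.3,o))
```

```text
(array([-0.0022,  0.2262, -0.005 ]), array([-0.0014,  0.0006,  0.001 ]))
```

Request:
{"api": "step_arm", "payload": {
  "xyz": [
    [-0.0022,0.08,-0.005],
    [-0.0022,0.16,-0.005],
    [-0.0022,0.226,-0.005],
    [-0.0022,0.226,-0.005],
    [-0.0022,0.226,-0.005]
  ],
  "rotation": [
    [-0.001,0,0.001],
    [-0.001,0,0.001],
    [-0.001,0,0.001],
    [-0.001,0,0.001],
    [-0.001,0,0.001]
  ]
}}

```text
clock: 3.0
tcp_pos: [0.5613, 0.2131, 0.2351]
orientation: [-1.566, 0.112, -0.114]
contact_force: [0.5, -0.5, 1.3]
grip_width: 0.0854
```

```bash
python3 look.py w3
```

```text
3.0 [0.56134522 0.21312487 0.23511543] [-0.75   0.591  0.38   1.889 -0.32   0.72  -0.33 ] [[ 0.9896  0.0015  0.1436]
 [-0.1436  0.0013  0.9896]
 [ 0.0013 -1.      0.0015]]
orange [ 282  255   69   55 2875] [315.8 281.7]
```

View pics/w3.png

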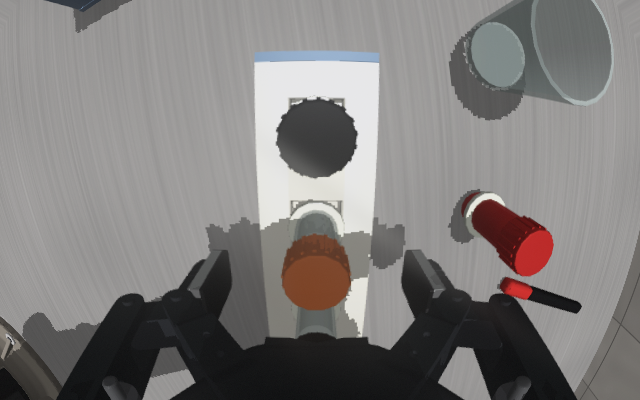

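Run:
```python
from h import *
f,o=pickle.load(open('pics/w3.pkl','rb'))
cv2.imwrite('pics/w3z.png',cv2.resize(f['pixels'][220:330,200:440,::-1],None,fx=3,fy=3,interpolation=0))
for z in (.09,.0915,.093,.095):print(plane(f,316,283,z,o).round(4))
f1,o1=pickle.load(open('pics/w1.pkl','rb'));print(near(f1,(322.3,179.5),f,(316,283),o1,o))
```

```text
[0.5605 0.2128 0.09  ]
[0.5606 0.2138 0.0915]
[0.5608 0.2147 0.093 ]
[0.561 0.216 0.095]
(array([0.56085357, 0.21348041, 0.09116212]), np.float64(0.00048760321658922743))
```

View pics/w3z.png

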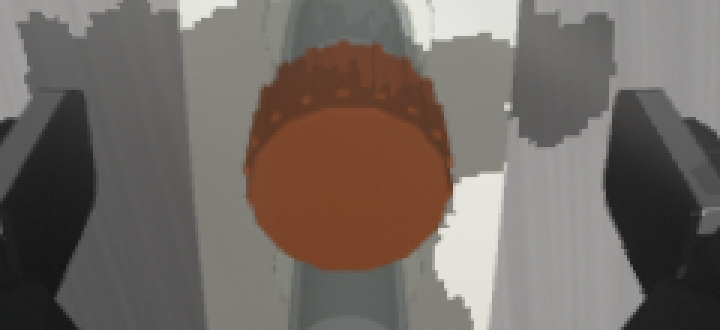

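Request:
{"api": "step_arm", "payload": {
  "xyz": [
    [0,0.002,0],
    [0,0.002,0],
    [0,0.002,0],
    [0,0.002,0],
    [0,0.002,0],
    [0,0.002,0],
    [0,0.002,0],
    [0,0.002,0]
  ],
  "rotation": [
    [0,0,0],
    [0,0,0],
    [0,0,0],
    [0,0,0],
    [0,0,0],
    [0,0,0],
    [0,0,0],
    [0,0,0]
  ],
  "grip": 1,
  "force": 60
}}

```text
clock: 4.05
tcp_pos: [0.5615, 0.2132, 0.235]
orientation: [-1.566, 0.112, -0.115]
contact_force: [-2.4, -0.5, 6.6]
grip_width: 0.0285
```

```bash
python3 look.py w4;python3 -c "
from bench import r;print(r.get_obs())"
```

```text
4.05 [0.56150044 0.21317212 0.23499116] [-0.749  0.591  0.38   1.889 -0.32   0.719 -0.33 ] [[ 0.9896  0.0021  0.1437]
 [-0.1437  0.0018  0.9896]
 [ 0.0018 -1.      0.002 ]]
orange [319 239  16  15 143] [326.  246.1]
orange [ 284  255   65   55 2886] [316.  281.9]
{'clock': 4.1, 'joints': array([-0.74917194,  0.590919  ,  0.37963849,  1.88860153, -0.32005506,
        0.71882669, -0.32947173]), 'qvel': array([ 5.20100821e-05, -4.34217973e-04, -1.00192214e-03, -1.42549675e-03,
        1.13307782e-03,  1.13960145e-03,  3.89717252e-05]), 'tau': array([ 1.94196487e-01, -5.21647060e+01,  7.30869725e+00, -1.89624292e+01,
        2.66763096e-02, -4.65497570e-01, -1.78182105e-03]), 'tcp_pos': array([0.56151532, 0.21315852, 0.23498768]), 'orientation': array([-1.56594321,  0.11166753, -0.11468202]), 'contact_force': array([-0.94160583, -0.20382971,  4.89621782]), 'moment': array([-0.03145055,  0.31716204,  0.02480962]), 'grip_width': 0.028438789449042576}
```

View pics/w4.png

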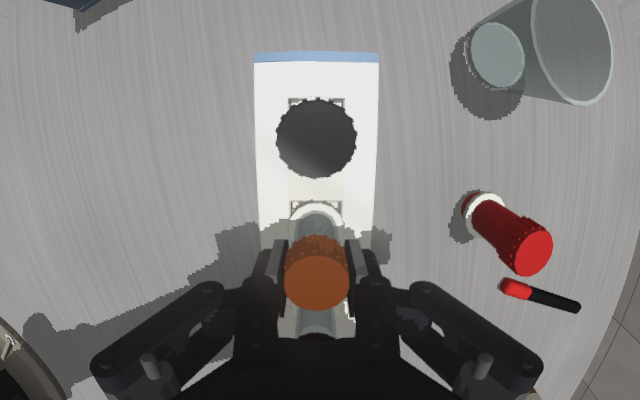

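Request:
{"api": "step_arm", "payload": {
  "xyz": [
    [0,-0.04,0],
    [0,-0.12,0],
    [0,-0.26,0],
    [0,-0.42,0],
    [0,-0.42,0],
    [0,-0.42,0]
  ],
  "rotation": [
    [0,0,0],
    [0,0,0],
    [0,0,0],
    [0,0,0],
    [0,0,0],
    [0,0,0]
  ]
}}

```text
clock: 4.85
tcp_pos: [0.5608, 0.2129, 0.3607]
orientation: [-1.566, 0.112, -0.114]
contact_force: [-0.5, 0.3, -0.9]
grip_width: 0.0285
```

Run:
```python
from h import *
from bench import r
o=r.get_obs()
print(o['contact_force'],o['grip_width'],o['tcp_pos'])
print(go((.57,-.06,.36),-3,o),go((.574,-.33,.36),-3,o))
```

```text
[-0.45812127  0.3290938  -0.9492797 ] 0.028549857657385623 [0.56078731 0.21289919 0.3606643 ]
(array([ 1.609e-01,  7.000e-04, -8.958e-01]), array([-0.0011, -0.0583,  0.0008])) (array([ 3.0330e-01, -8.0000e-04, -1.7846e+00]), array([-0.0011, -0.0583,  0.0008]))
```

Request:
{"api": "step_arm", "payload": {
  "xyz": [
    [0.16,0,-0.896],
    [0.16,0,-0.896],
    [0.16,0,-0.896],
    [0.16,0,-0.896],
    [0.16,0,-0.896],
    [0.16,0,-0.896]
  ],
  "rotation": [
    [-0.001,-0.058,0.001],
    [-0.001,-0.058,0.001],
    [-0.001,-0.058,0.001],
    [-0.001,-0.058,0.001],
    [-0.001,-0.058,0.001],
    [-0.001,-0.058,0.001]
  ]
}}

```text
clock: 5.6
tcp_pos: [0.5689, -0.0624, 0.3589]
orientation: [-1.571, 0.048, -0.043]
contact_force: [0.5, 1.1, -1.6]
grip_width: 0.0285
```

Request:
{"api": "step_arm", "payload": {
  "xyz": [
    [0.06,0,-0.9],
    [0.06,0,-0.9],
    [0.06,0,-0.9],
    [0.06,0,-0.9],
    [0.06,0,-0.9],
    [0.06,0,-0.9],
    [0.06,0,-0.9],
    [0.06,0,-0.9]
  ],
  "rotation": [
    [0,0,0],
    [0,0,0],
    [0,0,0],
    [0,0,0],
    [0,0,0],
    [0,0,0],
    [0,0,0],
    [0,0,0]
  ]
}}

```text
clock: 6.6
tcp_pos: [0.5722, -0.3305, 0.3586]
orientation: [-1.57, 0.045, -0.04]
contact_force: [-0.3, 0.7, -0.4]
grip_width: 0.0286
```

```bash
python3 look.py w5
```

```text
6.6 [ 0.57223407 -0.33049584  0.35859724] [ 0.061  0.543  0.528  1.662 -0.308  1.024  0.635] [[ 9.985e-01 -3.500e-03  5.420e-02]
 [-5.420e-02  8.000e-04  9.985e-01]
 [-3.500e-03 -1.000e+00  6.000e-04]]
orange [314 235  20  11 101] [322.3 239.2]
orange [ 284  255   65   55 2892] [315.9 281.7]
yellow [307  48  24  27 638] [318.6  60.9]
yellow [308 106  25  29 682] [319.6 120.3]
```

View pics/w5.png

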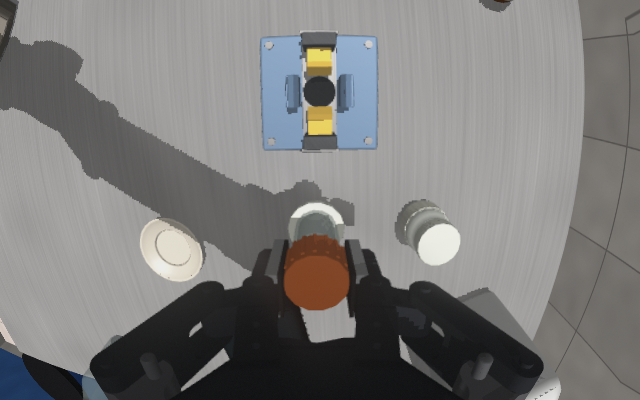

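Run:
```python
from h import *
f,o=pickle.load(open('pics/w5.pkl','rb'))
cv2.imwrite('pics/w5z.png',cv2.resize(f['pixels'][25:160,250:390,::-1],None,fx=5,fy=5,interpolation=0))
h=cv2.cvtColor(f['pixels'],cv2.COLOR_RGB2HSV)
m=cv2.inRange(h,(100,60,70),(120,255,255));m[170:]=0
k,l,st,c=cv2.connectedComponentsWithStats(m)
m=np.isin(l,[i for i in range(1,k) if st[i,4]>500 and 240<c[i][0]<400]).astype(np.uint8)
pts=cv2.findNonZero(m)
print(cv2.minAreaRect(pts))
for z in(.009,.013,.017):
    P=np.array([plane(f,*p,z,o)[:2] for p in pts[:,0]],np.float32)*1e3
    print(z,cv2.minAreaRect(P.reshape(-1,1,2)))
k=cv2.inRange(f['pixels'],(0,0,0),(50,50,50))[70:112,300:340]
print(cv2.moments(k,True))
kk,l,st,c=cv2.connectedComponentsWithStats(k);i=1+np.argmax(st[1:,4]);print(st[i],c[i]+[300,70])
for z in(.012,.016,.02):print(plane(f,319,91,z,o))
```

```text
((319.0191345214844, 91.9737777709961), (113.470947265625, 116.75637817382812), 89.25594329833984)
0.009 ((577.63037109375, -244.44139099121094), (118.63716125488281, 118.90817260742188), 87.66108703613281)
0.013 ((577.6004028320312, -244.57647705078125), (117.15021514892578, 117.41788482666016), 87.66106414794922)
0.017 ((577.5704956054688, -244.71157836914062), (115.66326141357422, 115.92752075195312), 87.66107177734375)
{'m00': 81.0, 'm10': 1532.0, 'm01': 768.0, 'm20': 31026.0, 'm11': 14575.0, 'm02': 7480.0, 'm30': 665948.0, 'm21': 297713.0, 'm12': 142809.0, 'm03': 74886.0, 'mu20': 2050.3950617283954, 'mu11': 49.37037037037044, 'mu02': 198.22222222222263, 'mu30': 1574.6361835086718, 'mu21': 1673.0146319159176, 'mu12': 399.2112482853263, 'mu03': 205.63786008230818, 'nu20': 0.31251258371107987, 'nu11': 0.007524824016212533, 'nu02': 0.03021219665023969, 'nu30': 0.026666602034050895, 'nu21': 0.028332649696284733, 'nu12': 0.006760677543825064, 'nu03': 0.0034824952172315894}
[10  7 19  6 80] [318.7625  79.4   ]
[ 0.5775235  -0.24408698  0.012     ]
[ 0.57749462 -0.24422786  0.016     ]
[ 0.57746575 -0.24436874  0.02      ]
```

View pics/w5z.png

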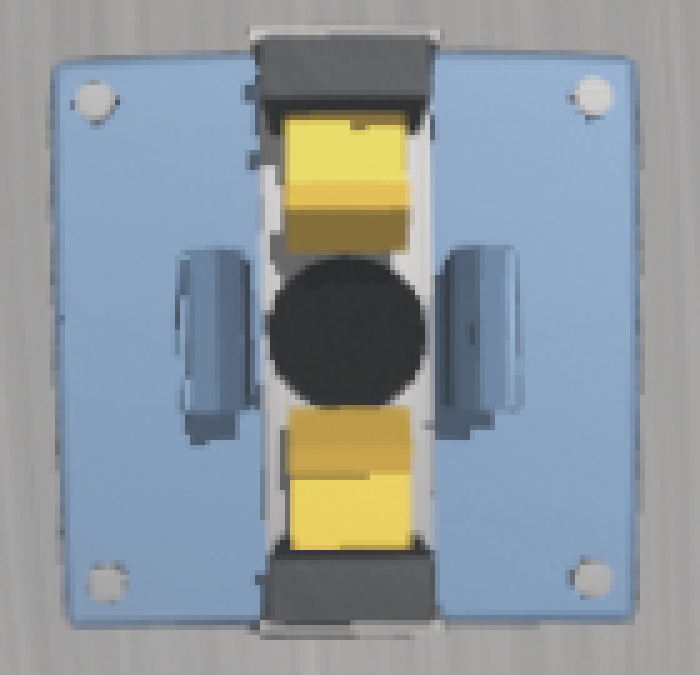

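Run:
```python
from h import *
from bench import r
f,o=pickle.load(open('pics/w5.pkl','rb'))
c=plane(f,316.7,283,o['tcp_pos'][2]-.1438,o);M=R.from_rotvec(o['orientation']).as_matrix()
print('cap top in tool',M.T@(c-o['tcp_pos']))
ax=M[:,1]*-1
off=M@np.array([(M.T@(c-o['tcp_pos']))[0],.224,(M.T@(c-o['tcp_pos']))[2]]);print('foot off',off)
o=r.get_obs();print(o['contact_force'],go((.5777,-.2450,.315),-2.5,o))
```

```text
cap top in tool [-0.00079749  0.14380387  0.00027048]
foot off [-0.00156194  0.00048186 -0.22399562]
[ 0.34552803 -0.80798721 -1.37733352] (array([0.0035, 0.1461, 0.2868]), array([-0.0001, -0.007 , -0.0021]))
```

Run:
```python
from h import *
from bench import r
o=r.get_obs();print(go((.5783,-.2448,.315),-2.5,o))
```

```text
(array([0.0055, 0.1461, 0.2876]), array([-0.0001, -0.007 , -0.0021]))
```

Request:
{"api": "step_arm", "payload": {
  "xyz": [
    [0.0055,0,0.2876],
    [0.0055,0,0.2876],
    [0.0055,0.146,0.2876],
    [0.0055,0.146,0.2876],
    [0.0055,0.146,0.2876],
    [0.0055,0.146,0.2876]
  ],
  "rotation": [
    [0,-0.007,-0.002],
    [0,-0.007,-0.002],
    [0,-0.007,-0.002],
    [0,-0.007,-0.002],
    [0,-0.007,-0.002],
    [0,-0.007,-0.002]
  ]
}}

```text
clock: 7.4
tcp_pos: [0.5787, -0.2456, 0.3167]
orientation: [-1.571, 0.033, -0.037]
contact_force: [-1.3, -0.4, -1.2]
grip_width: 0.0281
```

```bash
python3 look.py w6
python3 - <<'E'
from h import *
from bench import r
f,o=pickle.load(open('pics/w6.pkl','rb'))
cv2.imwrite('pics/w6z.png',cv2.resize(f['pixels'][120:330,210:430,::-1],None,fx=3.5,fy=2.8*1.0,interpolation=2))
for n in('top','scene'):
    g=r.grab_frame(n);pickle.dump(g,open(f'pics/{n}6.pkl','wb'))
    u,v=map(int,proj(g,(.578,-.245,.1)))
    cv2.imwrite(f'pics/{n}6z.png',cv2.resize(g['pixels'][max(0,v-50):v+50,u-60:u+60,::-1],None,fx=6,fy=6,interpolation=2));print(n,u-60,v-50)
E
```

```text
7.4 [ 0.57867908 -0.24558904  0.31670195] [-0.063  0.535  0.503  1.779 -0.318  0.906  0.535] [[ 9.99e-01  2.30e-03  4.45e-02]
 [-4.45e-02 -8.00e-04  9.99e-01]
 [ 2.40e-03 -1.00e+00 -7.00e-04]]
orange [549   9  31  26 352] [562.8  18.1]
orange [318 236  26  18 154] [329.4 242.5]
orange [ 284  255   65   55 2883] [316.  281.7]
yellow [302 146  28  28 694] [315.3 158.4]
top 330 155
scene 172 133
```

View pics/w6z.png

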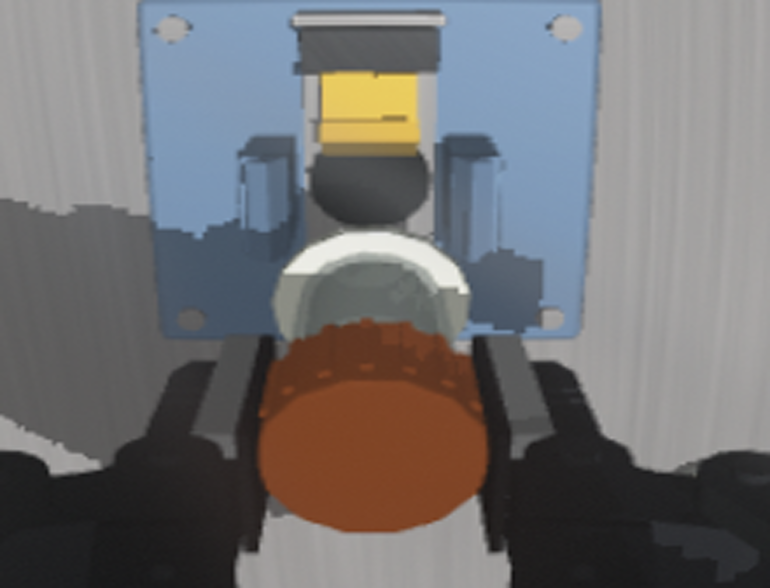

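View pics/scene6z.png

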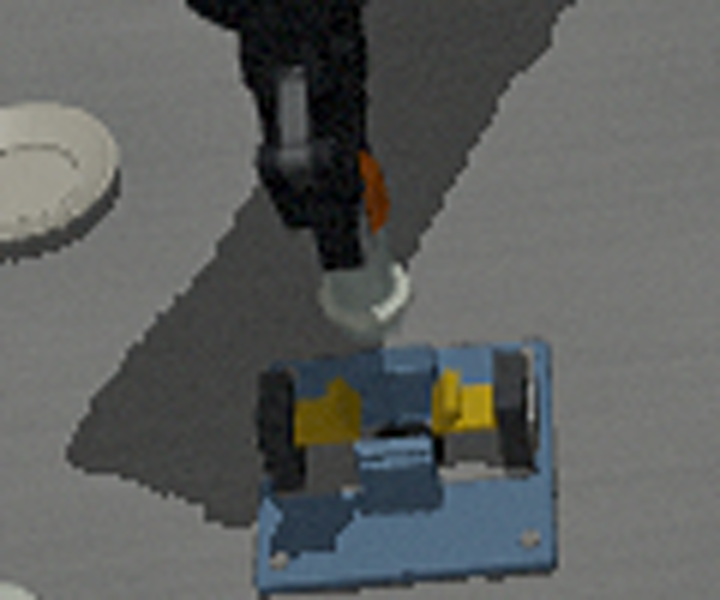

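Run:
```python
from h import *
f,o=pickle.load(open('pics/w6.pkl','rb'))
S=[(172,28),(566,28),(551,320),(190,320)]
S=[(210+a/3.5,120+b/2.8) for a,b in S]
for z in(.009,.013,.017):
    q=np.array([plane(f,*p,z,o) for p in S]);print(z,q.mean(0).round(4),np.linalg.norm(q-np.roll(q,1,0),axis=1).round(4),np.degrees(np.arctan2(*((q[1]-q[0])[[1,0]]))))
f5,o5=pickle.load(open('pics/w5.pkl','rb'))
S5=[(250+a/5,25+b/5) for a,b in[(96,102),(592,97),(592,578),(107,583)]]
for z in(.009,.013,.017):
    q=np.array([plane(f5,*p,z,o5) for p in S5]);print(z,q.mean(0).round(4),np.linalg.norm(q-np.roll(q,1,0),axis=1).round(4))
T=[near(f5,a,f,b,o5,o) for a,b in zip(S5,S)]
for t in T:print(t)
M=R.from_rotvec(o['orientation']).as_matrix()
c=plane(f,316.7,283,o['tcp_pos'][2]-.1438,o);print('cap top',c,M.T@(c-o['tcp_pos']))
# collar top ring centre: left/right extremes
for p in((210+275/3.5,120+290/2.8),(210+469/3.5,120+290/2.8)):
    print('collar',plane(f,*p,o['tcp_pos'][2]-.224+.0165,o))
print(o['tcp_pos'])
```

```text
0.009 [ 0.5778 -0.2461  0.009 ] [0.1021 0.1015 0.1022 0.1022] -2.610969223311344
0.013 [ 0.5779 -0.245   0.013 ] [0.1006 0.1    0.1007 0.1007] -2.6109692233113537
0.017 [ 0.5779 -0.2439  0.017 ] [0.0992 0.0985 0.0992 0.0993] -2.6109692233113613
0.009 [ 0.5779 -0.2449  0.009 ] [0.1009 0.1007 0.1009 0.101 ]
0.013 [ 0.5779 -0.2451  0.013 ] [0.0996 0.0995 0.0996 0.0998]
0.017 [ 0.5779 -0.2452  0.017 ] [0.0983 0.0982 0.0984 0.0985]
(array([ 0.52976497, -0.19269018,  0.01052084]), np.float64(0.0004127835123707753))
(array([ 0.63004414, -0.19714289,  0.01169826]), np.float64(0.00020970956044541326))
(array([ 0.62553458, -0.29668055,  0.01499244]), np.float64(0.0004914724194103199))
(array([ 0.52588351, -0.29257687,  0.01397109]), np.float64(0.0003909779155663359))
cap top [ 0.57821902 -0.2453819   0.17290195] [-0.0008093   0.14379833  0.00028034]
collar [ 0.56112151 -0.24304068  0.10920195]
collar [ 0.59542885 -0.24461865  0.10920195]
[ 0.57867908 -0.24558904  0.31670195]
```

Run:
```python
from h import *
from bench import r
o=r.get_obs();print(o['clock'],o['contact_force'],o['tcp_pos'],go((.5783,-.2452,.262),-2.5,o))
```

```text
7.55 [-0.54407189  0.5781716  -0.52977147] [ 0.57845981 -0.24526595  0.3160281 ] (array([-0.0008,  0.1801,  0.0002]), array([ 0.0001, -0.0004,  0.0009]))
```

Request:
{"api": "step_arm", "payload": {
  "xyz": [
    [-0.0008,0.06,0.0002],
    [-0.0008,0.12,0.0002],
    [-0.0008,0.16,0.0002],
    [-0.0008,0.18,0.0002],
    [-0.0008,0.18,0.0002],
    [-0.0008,0.18,0.0002]
  ],
  "rotation": [
    [0,0,0.001],
    [0,0,0.001],
    [0,0,0.001],
    [0,0,0.001],
    [0,0,0.001],
    [0,0,0.001]
  ]
}}

```text
clock: 8.3
tcp_pos: [0.5785, -0.2454, 0.2625]
orientation: [-1.571, 0.034, -0.035]
contact_force: [0.7, -0.8, -0.4]
grip_width: 0.0282
```

```bash
python3 look.py w7
python3 - <<'E'
from h import *
from bench import r
f,o=pickle.load(open('pics/w7.pkl','rb'))
cv2.imwrite('pics/w7z.png',cv2.resize(f['pixels'][120:330,210:430,::-1],None,fx=3.5,fy=2.8*1.0,interpolation=2))
o=r.get_obs();print(o['contact_force'],o['moment'],go((.5783,-.2452,.252),-2.5,o))
E
```

```text
8.3 [ 0.57853935 -0.24542848  0.26248309] [-0.035  0.604  0.467  1.81  -0.36   0.811  0.567] [[ 9.99e-01  7.00e-04  4.43e-02]
 [-4.43e-02 -5.00e-04  9.99e-01]
 [ 7.00e-04 -1.00e+00 -5.00e-04]]
orange [593   0  47  26 657] [616.5   7.9]
orange [313 235  21  12 126] [322.7 239.8]
orange [ 284  254   65   56 2895] [315.9 281.7]
yellow [ 298  159   36   36 1066] [315.2 175.5]
[ 0.27698061 -0.36006901 -1.21358873] [ 0.06417729 -0.04123944 -0.0215043 ] (array([-0.001 ,  0.0354,  0.0006]), array([ 0.0003, -0.0004,  0.0006]))
```

View pics/w7z.png

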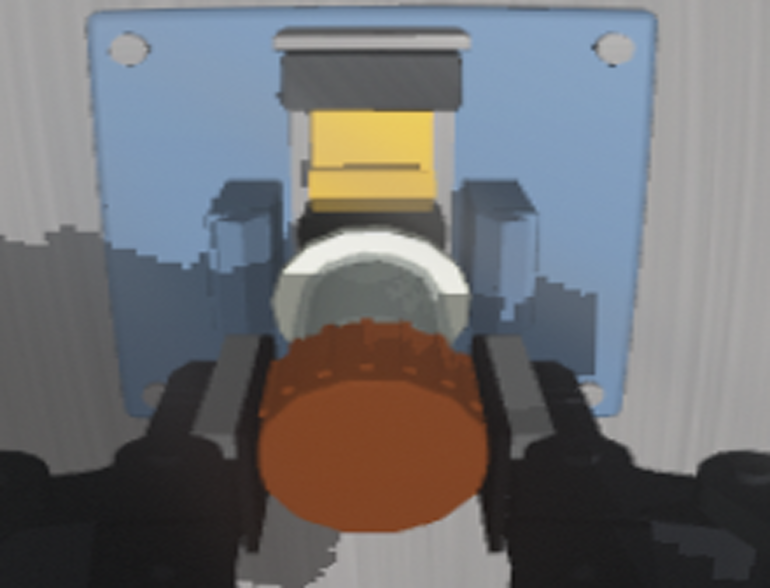

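Request:
{"api": "step_arm", "payload": {
  "xyz": [
    [-0.001,0.008,0.0006],
    [-0.001,0.016,0.0006],
    [-0.001,0.024,0.0006],
    [-0.001,0.032,0.0006],
    [-0.001,0.032,0.0006]
  ],
  "rotation": [
    [0,0,0],
    [0,0,0],
    [0,0,0],
    [0,0,0],
    [0,0,0]
  ]
}}

```text
clock: 8.98
tcp_pos: [0.5784, -0.2448, 0.2528]
orientation: [-1.57, 0.034, -0.035]
contact_force: [-0.1, 1.4, 0.3]
grip_width: 0.0287
```

```bash
cat > st.py <<'E'
from h import *
from bench import r
import sys
o=r.get_obs();print(o['clock'],o['contact_force'].round(2),o['moment'].round(3),o['tcp_pos'].round(5),o['grip_width'],go((.5783,-.2452,float(sys.argv[1])),-2.5,o))
E
python3 st.py .244
```

```text
8.975 [-0.07  1.42  0.29] [ 0.302 -0.106  0.011] [ 0.57842 -0.24477  0.25279] 0.028685853914783156 (array([-0.0004,  0.0293, -0.0014]), array([-0.0001, -0.0002,  0.0005]))
```

Request:
{"api": "step_arm", "payload": {
  "xyz": [
    [0,0.006,0],
    [0,0.012,0],
    [0,0.018,0],
    [0,0.024,0],
    [0,0.024,0]
  ],
  "rotation": [
    [0,0,0],
    [0,0,0],
    [0,0,0],
    [0,0,0],
    [0,0,0]
  ]
}}

```text
clock: 9.6
tcp_pos: [0.5789, -0.2448, 0.2457]
orientation: [-1.571, 0.033, -0.036]
contact_force: [3.0, -0.2, 0.6]
grip_width: 0.0285
```

```bash
python3 st.py .240
```

```text
9.6 [ 2.98 -0.15  0.58] [ 0.149 -0.525  0.028] [ 0.57888 -0.24479  0.24572] 0.028489321925000855 (array([-0.0019,  0.0191, -0.0014]), array([ 0.0001, -0.0001,  0.0014]))
```

Request:
{"api": "step_arm", "payload": {
  "xyz": [
    [0.001,0.004,0],
    [0.002,0.008,0],
    [0.002,0.012,0],
    [0.002,0.012,0]
  ],
  "rotation": [
    [0,0,0],
    [0,0,0],
    [0,0,0],
    [0,0,0]
  ]
}}

```text
clock: 10.1
tcp_pos: [0.5794, -0.2448, 0.2419]
orientation: [-1.571, 0.033, -0.036]
contact_force: [0.1, 1.3, 0.6]
grip_width: 0.0282
```

```bash
python3 st.py .240; python3 look.py w8
python3 - <<'E'
from h import *
f,o=pickle.load(open('pics/w8.pkl','rb'))
cv2.imwrite('pics/w8z.png',cv2.resize(f['pixels'][120:330,210:430,::-1],None,fx=3.5,fy=2.8*1.0,interpolation=2))
from bench import r
g=r.grab_frame('scene');cv2.imwrite('pics/s8z.png',cv2.resize(g['pixels'][150:240,190:290,::-1],None,fx=6,fy=6,interpolation=2))
E
```

```text
10.1 [0.13 1.28 0.63] [ 0.14  -0.054 -0.02 ] [ 0.5794 -0.2448  0.2419] 0.028226872995675285 (array([-0.0036,  0.0063, -0.0015]), array([ 0.0001, -0.0001,  0.0012]))
10.1 [ 0.57939642 -0.24480157  0.24190276] [-0.024  0.631  0.45   1.818 -0.376  0.775  0.579] [[ 9.99e-01  1.90e-03  4.38e-02]
 [-4.38e-02 -3.00e-04  9.99e-01]
 [ 1.90e-03 -1.00e+00 -2.00e-04]]
orange [613   0  27  25 394] [627.6   7.9]
orange [314 234  26  25 209] [328.3 243.9]
orange [ 284  254   65   56 2908] [315.9 281.8]
yellow [ 294  168   40   36 1243] [313.3 184.8]
```

View pics/w8z.png

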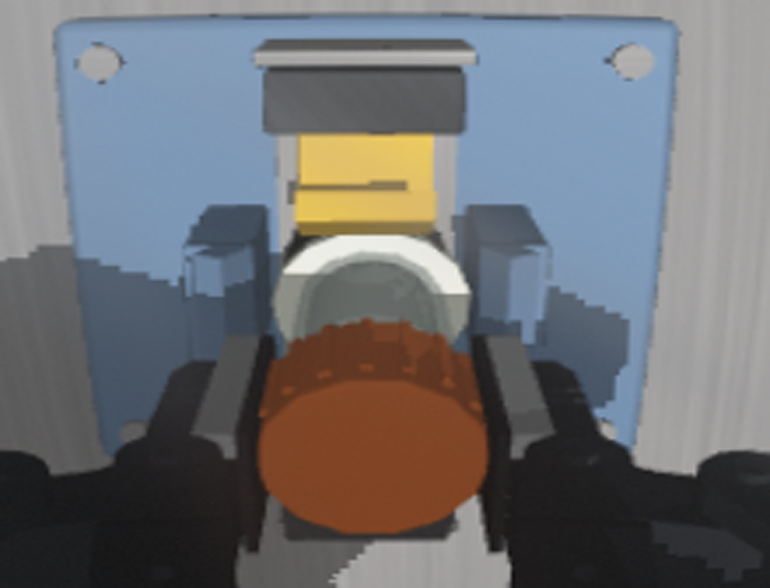

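View pics/s8z.png

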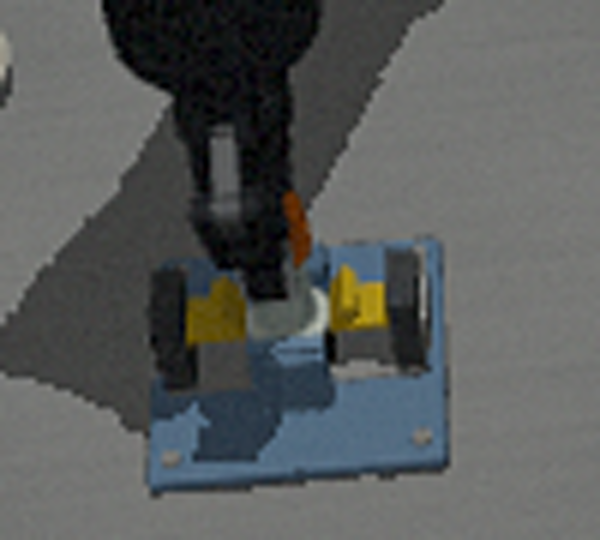

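Run:
```python
from h import *
a=[]
for n in('w7','w8'):
    f,o=pickle.load(open(f'pics/{n}.pkl','rb'))
    a.append(cv2.resize(f['pixels'][170:250,270:365,::-1],None,fx=4,fy=7,interpolation=0))
    for z in (.0375,.039):
      # tooth tip under edge +y, 14.5mm from seat
      print(n,[proj(f,(.5779+s,-.2450+14.5e-3,.0158+.022),o) for s in(0,)],'collar top back now',proj(f,(o['tcp_pos'][0],o['tcp_pos'][1]+.0175,o['tcp_pos'][2]-.2238+.019),o))
cv2.imwrite('pics/cmp.png',np.hstack(a))
```

```text
w7 [(np.float64(315.5428218320565), np.float64(195.12070383443384))] collar top back now (np.float64(316.3761578404349), np.float64(200.90302066583308))
w7 [(np.float64(315.5428218320565), np.float64(195.12070383443384))] collar top back now (np.float64(316.3761578404349), np.float64(200.90302066583308))
w8 [(np.float64(313.6968337924824), np.float64(206.57997931165175))] collar top back now (np.float64(315.971866353031), np.float64(200.9991358449382))
w8 [(np.float64(313.6968337924824), np.float64(206.57997931165175))] collar top back now (np.float64(315.971866353031), np.float64(200.9991358449382))
```

View pics/cmp.png

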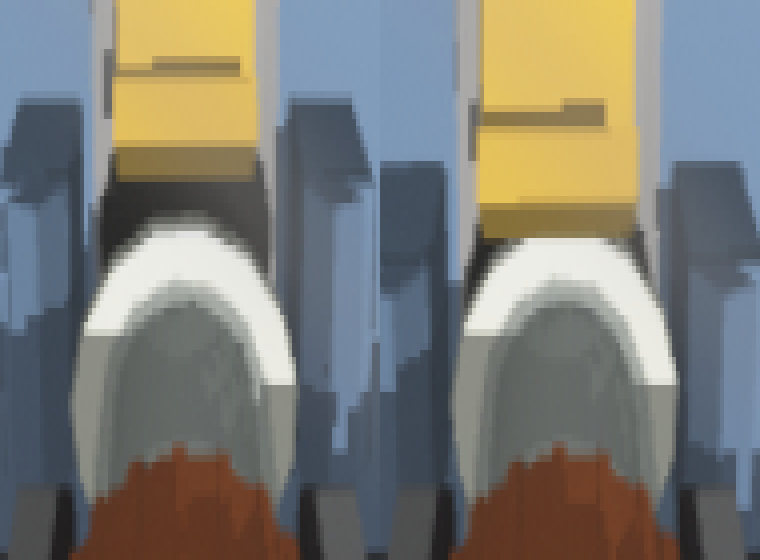

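Request:
{"api": "step_arm", "payload": {
  "xyz": [
    [-0.001,0.003,0],
    [-0.001,0.006,0],
    [-0.001,0.006,0],
    [-0.001,0.006,0]
  ],
  "rotation": [
    [0,0,0],
    [0,0,0],
    [0,0,0],
    [0,0,0]
  ]
}}

```text
clock: 10.7
tcp_pos: [0.5788, -0.2448, 0.2398]
orientation: [-1.571, 0.034, -0.035]
contact_force: [0.0, -0.4, -1.4]
grip_width: 0.0284
```

```bash
python3 st.py .238
```

```text
10.7 [ 0.03 -0.4  -1.45] [-0.048  0.062  0.043] [ 0.57883 -0.24477  0.23976] 0.02838164044861349 (array([-0.0017,  0.0059, -0.0015]), array([ 0.0001, -0.0001,  0.0007]))
```

Request:
{"api": "step_arm", "payload": {
  "xyz": [
    [-0.0005,0.003,0],
    [-0.0005,0.006,0],
    [-0.0005,0.006,0],
    [-0.0005,0.006,0]
  ],
  "rotation": [
    [0,0,0],
    [0,0,0],
    [0,0,0],
    [0,0,0]
  ]
}}

```text
clock: 11.2
tcp_pos: [0.5787, -0.2448, 0.238]
orientation: [-1.571, 0.034, -0.035]
contact_force: [0.7, -0.2, -0.8]
grip_width: 0.0281
```

```bash
python3 st.py .236; python3 look.py w9
python3 - <<'E'
from h import *
a=[]
for n in('w7','w9'):
    f,o=pickle.load(open(f'pics/{n}.pkl','rb'))
    a.append(cv2.resize(f['pixels'][170:250,270:365,::-1],None,fx=4,fy=7,interpolation=0))
cv2.imwrite('pics/cmp9.png',np.hstack(a))
E
```

```text
11.2 [ 0.66 -0.2  -0.84] [-0.017  0.027  0.062] [ 0.57871 -0.24476  0.23795] 0.028080248987256688 (array([-0.0013,  0.0065, -0.0015]), array([ 0.0001, -0.0001,  0.0007]))
11.2 [ 0.57870633 -0.24476153  0.23795096] [-0.022  0.636  0.447  1.821 -0.379  0.769  0.582] [[ 9.99e-01  1.00e-03  4.38e-02]
 [-4.38e-02 -2.00e-04  9.99e-01]
 [ 1.00e-03 -1.00e+00 -2.00e-04]]
orange [313 235  27  14 200] [325.4 241.4]
orange [ 284  249   65   61 2931] [315.8 281.5]
yellow [ 296  169   40   39 1446] [315.2 188.3]
```

View pics/cmp9.png

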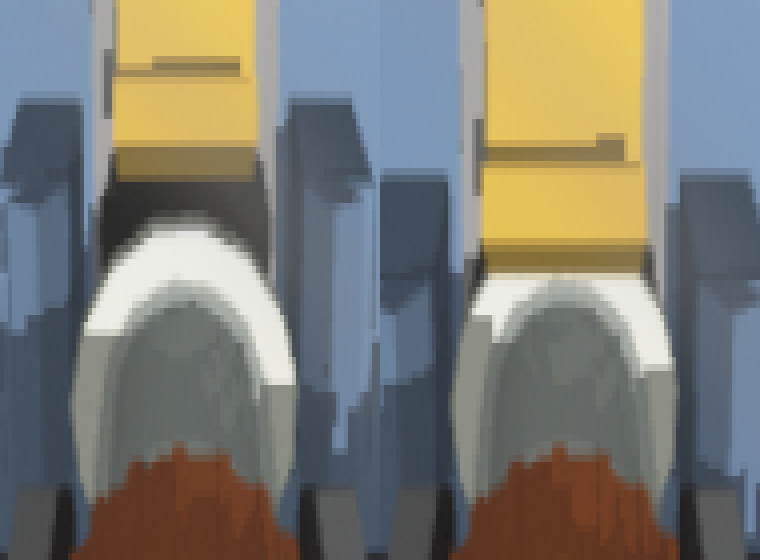

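Request:
{"api": "step_arm", "payload": {
  "xyz": [
    [-0.0005,0.002,0],
    [-0.0005,0.004,0],
    [-0.0005,0.004,0],
    [-0.0005,0.004,0]
  ],
  "rotation": [
    [0,0,0],
    [0,0,0],
    [0,0,0],
    [0,0,0]
  ]
}}

```text
clock: 11.75
tcp_pos: [0.5787, -0.2449, 0.2371]
orientation: [-1.571, 0.033, -0.036]
contact_force: [0.1, 0.8, 2.9]
grip_width: 0.028
```

```bash
python3 st.py .236
```

```text
11.75 [0.13 0.83 2.95] [ 0.038  0.203 -0.001] [ 0.57866 -0.24486  0.23705] 0.028030450832001768 (array([-0.0011,  0.0035, -0.0012]), array([ 0.0002, -0.0002,  0.001 ]))
```

Request:
{"api": "step_arm", "payload": {
  "xyz": [
    [0,0.002,0],
    [0,0.002,0],
    [0,0.002,0],
    [0,0.002,0]
  ],
  "rotation": [
    [0,0,0],
    [0,0,0],
    [0,0,0],
    [0,0,0]
  ]
}}

```text
clock: 12.25
tcp_pos: [0.5786, -0.2449, 0.2367]
orientation: [-1.571, 0.033, -0.036]
contact_force: [-0.9, 0.9, 5.1]
grip_width: 0.0288
```

```bash
python3 st.py .236
```

```text
12.25 [-0.92  0.92  5.09] [ 0.08   0.352 -0.038] [ 0.57863 -0.24494  0.23673] 0.028814700531466723 (array([-0.0011,  0.0024, -0.0009]), array([ 0.0001, -0.0002,  0.001 ]))
```

Request:
{"api": "step_arm", "payload": {
  "xyz": [
    [0,-0.003,0],
    [0,-0.006,0],
    [0,-0.008,0],
    [0,-0.008,0],
    [0,-0.008,0]
  ],
  "rotation": [
    [0,0,0],
    [0,0,0],
    [0,0,0],
    [0,0,0],
    [0,0,0]
  ]
}}

```text
clock: 12.88
tcp_pos: [0.5786, -0.2449, 0.239]
orientation: [-1.571, 0.033, -0.036]
contact_force: [0.1, -0.8, -0.6]
grip_width: 0.0285
```

```bash
python3 st.py .239
```

```text
12.875 [ 0.14 -0.76 -0.6 ] [-0.004  0.048 -0.029] [ 0.57858 -0.24491  0.23903] 0.028522674489420703 (array([-0.0009,  0.0001, -0.001 ]), array([ 0.0001, -0.0002,  0.0009]))
```

Request:
{"api": "step_arm", "payload": {
  "xyz": [
    [0,-0.001,0],
    [0,-0.002,0],
    [0,-0.002,0]
  ],
  "rotation": [
    [0,0,0],
    [0,0,0],
    [0,0,0]
  ]
}}

```text
clock: 13.25
tcp_pos: [0.5786, -0.245, 0.2396]
orientation: [-1.571, 0.033, -0.036]
contact_force: [-0.0, 0.2, -1.1]
grip_width: 0.0283
```

Request:
{"api": "step_arm", "payload": {
  "xyz": [
    [0,-0.001,0],
    [0,-0.002,0],
    [0,-0.002,0]
  ],
  "rotation": [
    [0,0,0],
    [0,0,0],
    [0,0,0]
  ]
}}

```text
clock: 13.62
tcp_pos: [0.5786, -0.2449, 0.2401]
orientation: [-1.571, 0.033, -0.036]
contact_force: [0.5, -0.2, -3.0]
grip_width: 0.0284
```

Request:
{"api": "step_arm", "payload": {
  "xyz": [
    [0,-0.001,0],
    [0,-0.001,0],
    [0,-0.001,0]
  ],
  "rotation": [
    [0,0,0],
    [0,0,0],
    [0,0,0]
  ]
}}

```text
clock: 14.0
tcp_pos: [0.5786, -0.2449, 0.2403]
orientation: [-1.571, 0.034, -0.036]
contact_force: [0.3, 0.2, -3.9]
grip_width: 0.0283
```

```bash
python3 st.py .239
```

```text
14.0 [ 0.31  0.18 -3.94] [-0.152 -0.295  0.024] [ 0.57856 -0.24489  0.24029] 0.028266625317897153 (array([-0.0008,  0.0043, -0.0011]), array([ 0.0002, -0.0002,  0.0008]))
```

Request:
{"api": "step_arm", "payload": {
  "xyz": [
    [0,-0.001,0],
    [0,-0.002,0],
    [0,-0.002,0]
  ],
  "rotation": [
    [0,0,0],
    [0,0,0],
    [0,0,0]
  ]
}}

```text
clock: 14.38
tcp_pos: [0.5785, -0.2448, 0.2406]
orientation: [-1.571, 0.034, -0.035]
contact_force: [1.9, -1.4, -9.3]
grip_width: 0.0283
```

```bash
python3 st.py .239
```

```text
14.375 [ 1.94 -1.36 -9.28] [-0.306 -0.568  0.069] [ 0.57854 -0.24484  0.24058] 0.0283490545630216 (array([-0.0008,  0.0053, -0.0012]), array([ 0.0002, -0.0002,  0.0007]))
```

Request:
{"api": "step_arm", "payload": {
  "xyz": [
    [0,-0.0016,0],
    [0,-0.0022,0],
    [0,-0.0022,0],
    [0,-0.0022,0],
    [0,-0.0022,0]
  ],
  "rotation": [
    [0,0,0],
    [0,0,0],
    [0,0,0],
    [0,0,0],
    [0,0,0]
  ]
}}

```text
clock: 15.0
tcp_pos: [0.5785, -0.2448, 0.241]
orientation: [-1.571, 0.034, -0.035]
contact_force: [3.0, -1.9, -14.0]
grip_width: 0.0283
```

```bash
python3 st.py .239;python3 -c "
from bench import r
for i in range(3):
  f=r.grab_frame('top');print(r.get_obs()['contact_force'])"
```

```text
15.0 [  3.02  -1.93 -14.02] [-0.44  -0.949  0.024] [ 0.57849 -0.24476  0.24099] 0.028273093416405166 (array([-0.0006,  0.0066, -0.0015]), array([ 0.0002, -0.0001,  0.0005]))
[  3.04876411  -1.75070808 -15.54988834]
[  3.39487875  -2.46493623 -15.73394016]
[  2.69391291  -1.47813428 -14.86594955]
```

Request:
{"api": "step_arm", "payload": {
  "xyz": [
    [0,-0.0005,0],
    [0,-0.0005,0],
    [0,-0.0005,0],
    [0,-0.0005,0],
    [0,-0.0005,0],
    [0,-0.0005,0],
    [0,-0.0005,0]
  ],
  "rotation": [
    [0,0,0],
    [0,0,0],
    [0,0,0],
    [0,0,0],
    [0,0,0],
    [0,0,0],
    [0,0,0]
  ]
}}

```text
clock: 16.02
tcp_pos: [0.5785, -0.2447, 0.2411]
orientation: [-1.571, 0.034, -0.035]
contact_force: [3.2, -2.6, -16.9]
grip_width: 0.0284
```

```bash
python3 st.py .2372;python3 look.py w10
python3 - <<'E'
from h import *
f,o=pickle.load(open(f'pics/w10.pkl','rb'))
cv2.imwrite('pics/w10z.png',cv2.resize(f['pixels'][170:250,270:365,::-1],None,fx=4,fy=7,interpolation=0))
E
```

```text
16.025 [  3.2   -2.6  -16.87] [-0.483 -1.05   0.048] [ 0.57847 -0.24473  0.24112] 0.02838981890165806 (array([-0.0005,  0.0131, -0.0016]), array([ 0.0002, -0.0001,  0.0005]))
16.025 [ 0.57847337 -0.24473298  0.24111859] [-0.024  0.632  0.45   1.821 -0.376  0.774  0.58 ] [[ 9.99e-01  8.00e-04  4.38e-02]
 [-4.38e-02 -3.00e-04  9.99e-01]
 [ 8.00e-04 -1.00e+00 -3.00e-04]]
orange [615   0  18   9  64] [621.7   2.8]
orange [313 234  31  25 246] [327.7 243.1]
orange [ 284  249   65   61 2942] [315.9 281.3]
yellow [ 296  168   40   39 1434] [315.4 186.8]
```

View pics/w10z.png

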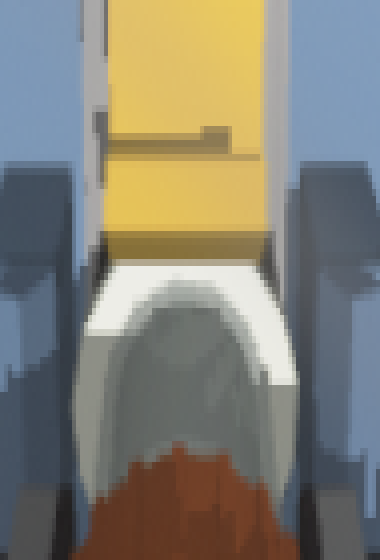

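Request:
{"api": "step_arm", "payload": {
  "xyz": [
    [0,0.006,0],
    [0,0.0123,0],
    [0,0.0123,0],
    [0,0.0123,0]
  ],
  "rotation": [
    [0,0,0],
    [0,0,0],
    [0,0,0],
    [0,0,0]
  ]
}}

```text
clock: 16.58
tcp_pos: [0.5786, -0.2449, 0.238]
orientation: [-1.571, 0.033, -0.036]
contact_force: [0.0, -0.3, -0.6]
grip_width: 0.0282
```

```bash
python3 st.py .2372
```

```text
16.575 [ 0.03 -0.29 -0.63] [ 0.02   0.017 -0.007] [ 0.57857 -0.24486  0.23805] 0.028199701330177795 (array([-0.0009,  0.0028, -0.0012]), array([ 0.0002, -0.0002,  0.0009]))
```

Request:
{"api": "step_arm", "payload": {
  "xyz": [
    [0,0.003,0],
    [0,0.003,0],
    [0,0.003,0]
  ],
  "rotation": [
    [0,0,0],
    [0,0,0],
    [0,0,0]
  ]
}}

```text
clock: 16.95
tcp_pos: [0.5786, -0.2449, 0.2373]
orientation: [-1.571, 0.033, -0.036]
contact_force: [-1.5, 0.1, 1.3]
grip_width: 0.0281
```

Request:
{"api": "step_arm", "payload": {
  "xyz": [
    [0,0,0],
    [0,0,0],
    [0,0,0],
    [0,0,0],
    [0,0,0],
    [0,0,0],
    [0,0,0],
    [0,0,0]
  ],
  "rotation": [
    [0,0,0],
    [0,0,0],
    [0,0,0],
    [0,0,0],
    [0,0,0],
    [0,0,0],
    [0,0,0],
    [0,0,0]
  ],
  "grip": 0
}}

```text
clock: 17.95
tcp_pos: [0.5786, -0.2449, 0.2373]
orientation: [-1.571, 0.033, -0.036]
contact_force: [-0.3, 0.2, 0.2]
grip_width: 0.0853
```

```bash
python3 st.py .2372; python3 look.py w11
```

```text
17.95 [-0.34  0.19  0.22] [ 0.011 -0.012  0.004] [ 0.57862 -0.24491  0.23732] 0.08532576368454686 (array([-0.001 ,  0.0004, -0.001 ]), array([ 0.0002, -0.0002,  0.0011]))
17.95 [ 0.5786233  -0.24491492  0.23731985] [-0.021  0.637  0.447  1.822 -0.38   0.767  0.582] [[ 9.99e-01  1.70e-03  4.40e-02]
 [-4.40e-02 -3.00e-04  9.99e-01]
 [ 1.70e-03 -1.00e+00 -2.00e-04]]
orange [312 235  28  24 222] [326.9 243.2]
orange [ 281  252   69   58 2948] [315.3 281.8]
yellow [ 295  169   41   39 1468] [314.9 188.3]
```

View pics/w11.png

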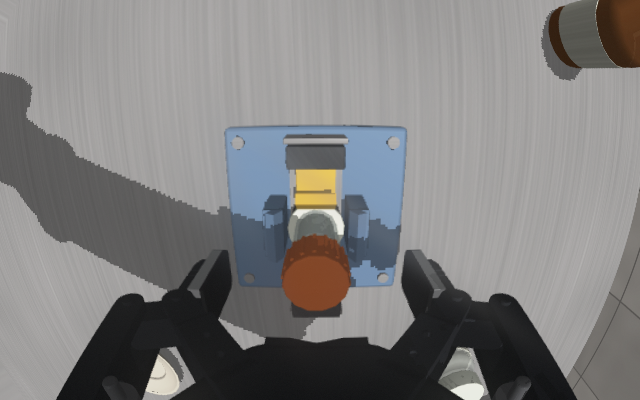

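Request:
{"api": "step_arm", "payload": {
  "xyz": [
    [0,-0.1,0],
    [0,-0.25,0],
    [0,-0.4,0],
    [0,-0.5,0],
    [0,-0.5,0],
    [0,-0.5,0],
    [0,-0.5,0]
  ],
  "rotation": [
    [0,0,0],
    [0,0,0],
    [0,0,0],
    [0,0,0],
    [0,0,0],
    [0,0,0],
    [0,0,0]
  ]
}}

```text
clock: 18.88
tcp_pos: [0.5781, -0.2445, 0.3859]
orientation: [-1.57, 0.035, -0.034]
contact_force: [0.3, -0.9, -0.5]
grip_width: 0.0858
```

```bash
python3 look.py w12;python3 - <<'E'
from h import *
from bench import r
f,o=pickle.load(open('pics/w12.pkl','rb'))
a=cv2.resize(f['pixels'][90:250,240:390,::-1],None,fx=3.7,fy=3.7)[:590]
cv2.imwrite('pics/w12z.png',a)
E
```

```text
18.875 [ 0.57806607 -0.24454503  0.38591765] [-0.097  0.458  0.544  1.722 -0.269  1.037  0.496] [[ 9.99e-01 -7.00e-04  4.38e-02]
 [-4.38e-02  3.00e-04  9.99e-01]
 [-7.00e-04 -1.00e+00  3.00e-04]]
orange [510  23  23  15 170] [521.2  29. ]
orange [301 174  32  32 759] [316.6 189.6]
yellow [306 137  22  24 489] [316.6 148.7]
yellow [307 203  21   9 121] [315.9 208. ]
```

View pics/w12z.png

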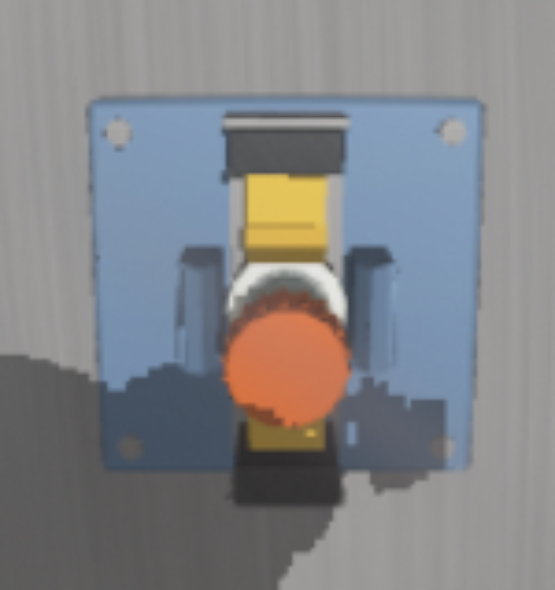

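Run:
```python
from h import *
from bench import r
f,o=pickle.load(open('pics/w12.pkl','rb'))
print(plane(f,317.8,189.5,.094,o))
r.hand_in()
```

```text
[ 0.57819942 -0.24519237  0.094     ]
the job is handed in; nothing more can be done
```

I took the orange-capped vial from the middle of the rack, pressed it home in the spring-clip holder, tugged it and let go. It is clipped in the holder and the job is handed in at about 19 s; no verdict was reported.

- **Pressing in:** The highest force I read was about 6 N, when the vial was pushed onto the seat. I only read forces at the end of each move, so I did not see the predicted 5 to 10 N push as the collar passed the teeth. Pictures during the press showed the visible (+y) tooth going over the collar.
- **Tug:** I estimate the tug at 8 to 16 N for over a second. The force readings were −9 to −17 N, of which about 1 N is the vial's weight. The force crept above the 12 N I wanted because the arm kept building force while holding still, but my readings stayed below 18 N. The collar stayed under the tooth.
- **After release:** The last wrist picture shows the vial upright with the cap centre within about 0.5 mm of the measured seat centre. The visible tooth is over the collar. The fingers are open and about 150 mm above it.
- **Not checked:** The other (-y) tooth was hidden behind the cap in the wrist pictures. I only infer that it closed, from the even support during the tug.
- **Disagreement:** The seat turned out about 2 mm lower than I had worked out from the pictures, so I settled the final press by force. A brief 3 N sideways force on the way in disappeared after a shift of about half a millimetre.

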